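# Check the snap cap over the mirror, then snap it onto the stud and keep it pressed

### The job

Pick up the snap cap by its grip and hold it upright and still in the air over the middle of the inspection mirror, its middle as high as the collar on the post, for about a second, so that its bore can be checked. Then press it upright onto the spring-ball stud of the jig block with a steady push, through the click and on until it squeezes the rubber seal, and finish still pressing it down firmly on the seal: do not let up or let go at the end. Do not slam it, and leave the tape roll, the walnut offcut and the glue bottle alone.

Things in the scene. Friction and masses are not known exactly. Their poses are not given: they have to be found in the camera images.
- cap_center (a point): Centre (half-way up, on the axis) of the loose grey plastic snap cap, standing mouth down on the table; 54 mm tall. Lower part: round skirt, 52 mm diameter, from 27 mm below this point to a flat shoulder 1 mm below it. Upper part: round ribbed grip, 30 mm diameter, from the shoulder to 27 mm above this point; grasp it here from above, at any yaw, fingertips just above the shoulder. z is up.
- jig_seat (a point): Point on the axis of the upright steel stud of the jig block, at the top of the uncompressed rubber seal round the stud's foot, 25 mm above the table; z up. The stud is 22 mm in diameter, its tapered tip 17 mm above this point; four spring balls stick out 3.5 mm from its sides, centres 9 mm above this point. The cap goes down over it, underside at this height when it meets the seal.
- seal: Black rubber sealing ring round the foot of the stud, 48 mm outside, 26 mm inside, its origin 8.5 mm below its top. It is springy: it gives about 1 mm for every 3 N pressed on it, up to 5 mm (15 N), then it is hard.
- view_mark (a point): The viewing point, where the cap's centre is to be held: on the axis of the inspection mirror (flat, round, 96 mm diameter, 11 mm high, fixed on the table), 130 mm above the table, level with the middle of the collar (18 mm diameter) on the thin upright post. x points from the mirror's middle to the post, 75 mm away and 145 mm tall.
- tape_roll_center (a point): Centre of a small roll of dark tape lying flat, 55 x 53 x 19 mm; bystander, to be left alone.
- offcut_center (a point): Centre of a walnut offcut, 36 x 62 x 26 mm; bystander, to be left alone.
- glue_center (a point): Centre (half-way up) of a standing glue bottle, 58 mm diameter, 166 mm tall; bystander, to be left alone.
- cap: The snap cap, about 80 g; origin at the centre of its underside, 27 mm below its centre. Mouth 25 mm wide inside a rounded lip, bore above it 36 mm wide, 24 mm deep. Over the stud it meets the balls when its underside is about 12 mm above the seal; resistance rises to about 8 to 16 N, drops (the click) below about 6 mm, and the balls draw it down to 1.5 mm, just short of the seal.
- jig: The wooden jig block, 110 x 110 x 16 mm, fixed to the table, with the upright stud in its middle; its origin is the centre of its underside on the table, straight below the stud.
Things that resemble listed ones, but are neither listed nor needed, are in the scene too. Leave any yellow look-alike of the cap alone.

How it is judged:
On the way, in this order (a step that is already met when the one before it is completed fails the run):
1. the cap is held upright and still at the viewing point over the mirror (horizontal distance between cap_center and view_mark below 0.025 m and z of cap_center in the frame of view_mark between -0.025 and 0.025 m and angle between cap_center's own z axis and vertical below 0.2 rad and linear speed of cap below 0.06 m/s), for 0.7 s.
2. the cap is snapped over the balls of the stud (horizontal distance between cap_center and jig_seat below 0.005 m and angle between cap_center's own z axis and vertical below 0.1 rad and z of cap_center in the frame of jig_seat below 0.0302 m), for 0.2 s.
At the end, for the whole second after the job is handed in: The cap is snapped on the stud, upright (within 0.1 rad) and centred (5 mm), its underside at or below the uncompressed top of the seal, and the robot still presses it on the seal with 4 to 40 N through the last second (horizontal distance between cap_center and jig_seat below 0.005 m and angle between cap_center's own z axis and vertical below 0.1 rad and z of cap_center in the frame of jig_seat between 0.019 and 0.027 m and contact force between cap and seal between 4 and 40 N and contact force between any of the fingers, the arm and cap above 2 N); the arm keeps its last pose, push and grip.
It fails at once if the cap is slammed: more than 60 N between cap and jig (contact force between cap and jig above 60 N).
It fails at once if the tape roll is disturbed (moved more than 20 mm) (distance of tape_roll_center from where it was at the start of the episode above 0.02 m).
It fails at once if the walnut offcut is disturbed (moved more than 20 mm) (distance of offcut_center from where it was at the start of the episode above 0.02 m).
It fails at once if the glue bottle is disturbed (moved more than 20 mm) (distance of glue_center from where it was at the start of the episode above 0.02 m).
It also fails if it takes over 58 s, if anything falls off the work surface, if the arm or the gripper's body presses on something with over 40 N, if the wrist force passes 120 N, or if a joint passes its speed limit or range.

### The arm

A 6-joint arm with a two-finger parallel gripper is mounted at the origin on a cart in front of the work surface, level with it; the furniture and walls round the work are solid. World frame = base frame: x ahead of the robot, y to its left, z up, the work surface at z = 0. Lengths are in m, angles in rad, forces in N, time in s.
With the tool pointing down it reaches from about 0.375 to 0.975 m from the base axis. Payload 3.8 kg.
Tool frame: the origin (TCP) lies at the very end of the fingers, on their centre line; the grasp point (between the pads) lies 19 mm behind it; z points along the fingers, y is the line along which they close (so a half turn about z gives the same grasp; the last joint's range is limited). The gripper opens to 88 mm and grips with 3 to 60 N. Pads are 18 mm wide; open, the fingers measure 123 mm over their backs; the gripper's body (75 mm by 187 mm) begins 45 mm behind the grasp point.
Start: joints at [1.128, 0.264, 1.604, -0, 1.274, -0.037], TCP at [0.266, 0.62, 0.239] pointing down, gripper open.
Joint ranges: [-2.63, 2.63], [-0.94, 2.18], [0.31, 2.57], [-1.31, 4.45], [0, 2.66], [-2.55, 2.55]. Speed limits (rad/s): [2.57, 2.57, 3.14, 3.14, 3.14, 3.14].

### API

Orientations are given as a unit quaternion [w, x, y, z].
In Python, from station import telemetry, cams, job gives the robot as it stands.
- The arm moves only by the tool jog_arm, never from a script. Its argument "deltas" is a list of rows, each an object with "travel": the shift along the tool's x, y, z each as a share of 0.02 m, from -1 to 1, a list of three; "rotation": the turn, a rotation vector about the tool's x, y, z each as a share of pi rad, from -1 to 1, a list of three; "gripper": the gripper's target within -1 to 1 (fully open at 1, half-way at 0, shut at -1). A call has 1 to 8 rows; each row shifts and turns the commanded pose from where the row before left it, along the tool's axes as they then stand; what a row does not reach is not made up. A row lasts 1/10 s, in which the tool goes at most 50 mm and 8.59 degrees, less where a joint would pass 70% of its speed; a pose out of reach is approached as far as the arm can. A call with a number of a shift or a turn outside -1 to 1 is refused whole. A call with a gripper value outside its range is refused whole. The fingers move at their own pace and stop on an object; "grip_force" is the grip in N (left out, the last holds). Time passes only in rows, so rows that do not move let the fingers close. It gives the time, the measured TCP pose, the force, the opening and the grip force at its end, in the units of the state.
- telemetry.get_obs(): the state, without advancing time (a new reading comes with each control period).
- cams.camera(name): name is "side" or "top" or "wrist"; returns a dict with "img" (400x640x3 uint8, red, green, blue), "z_map" (400x640 float32, m along the optical axis (not along the pixel's ray), 0 where there is no reading), "K" (3x3 intrinsics, pixels), "R" (3x3) and "t" (3): a world point X has camera coordinates R X + t; the wrist camera has in their place "T_tool_cam" (4x4, takes a point from camera to tool coordinates, whose origin is the TCP and whose axes are the flange's). Camera axes: x right, y down, z forward; pixel columns grow to the right and rows downward; lengths in m; the calibration is good to about 2 mm. A picture is of the moment at which its call begins: read the wrist's pose just before it.
- job.job_done(): hands the job in; it is judged then, once.
The state is a dict: "clock": time; "joint_positions": joint angles; "qd": joint speeds; "effort": joint torques, N m; "eef_pos": TCP position; "tool_rot": TCP orientation; "contact_force": force on the tool from outside, world axes, zero at the start; "wrist_torque": the same for the moment, N m; "width": opening from 0.0 (shut) to 1.0 (fully open); "gripper_force": force on a finger pad.
Only numpy, scipy, OpenCV 4.12 (cv2) and the standard library are available. Lean on these libraries where they do the work, as an engineer would, in place of code of your own. Each camera call takes 0.05 s, during which the arm holds its last target. There are 200 camera calls.

## Working session

There is one attempt and no reset: what is moved stays moved. The work goes in short steps, Python scripts to look and compute and a tool call to move; the robot and the scene stay as the last step left them, time stands still between calls to the robot, and variables do not carry over. Pictures are saved under pics/ and viewed, at most 10 in all, crops included, and the job is handed in when it is done.

Besides the shell and the picture viewer there is one more tool, called after "Emit:" as name(argument=value, ...) on one line, values as JSON. jog_arm: Moves the arm, as the interface text tells. Shift numbers are shares of 0.02 m and turn numbers shares of pi rad, none past 1 either way. Its arguments: {"type":"object","properties":{"deltas":{"type":"array"},"grip_force":{"type":"number"}},"required":["deltas"]}

```bash
mkdir -p pics; ls
cat > h.py <<'E'
import numpy as np, cv2
from station import telemetry, cams, job
def save(n,c): cv2.imwrite(f'pics/{n}.png',c['img'][:,:,::-1])
def cloud(c,R=None,t=None):
    K=c['K'];z=c['z_map'];v,u=np.mgrid[:400,:640]
    P=np.stack([(u-K[0,2])*z/K[0,0],(v-K[1,2])*z/K[1,1],z],-1)
    if 'R' in c: P=(P-c['t'])@c['R']
    P[z==0]=np.nan
    return P
E
python3 - <<'E'
from h import *
s=telemetry.get_obs(); print(s)
for n in('top','side'):
    c=cams.camera(n);save(n,c);np.savez(n,**c);print(n,-c['R'].T@c['t'],c['K'][0,0])
E
```

```text
pics
{'clock': 0.0, 'joint_positions': array([ 1.12808714e+00,  2.64741899e-01,  1.60533774e+00,  3.35112757e-05,
        1.27368153e+00, -3.69252312e-02]), 'qd': array([-0.00327031, -0.00049827,  0.00019689,  0.00030917, -0.00029584,
       -0.00203959]), 'effort': array([-5.28844271e-05, -5.02091789e+01, -3.56881714e+01,  7.28996331e-02,
        2.94012821e-02, -2.03390400e-04]), 'eef_pos': array([0.26616088, 0.61955923, 0.23741515]), 'tool_rot': array([-2.73095851e-04,  2.01507533e-01,  9.79486365e-01, -1.04942213e-03]), 'contact_force': array([-0.53655915, -1.32837469,  0.95779792]), 'wrist_torque': array([-0.01641725, -0.02777205,  0.01519138]), 'gripper_force': 0.0, 'width': 0.9981532988433106}
top [ 0.35860209 -0.04334744  1.33637191] 483.3250180258307
side [ 0.25782543 -0.71762639  0.46600245] 368.08548353110945
```

View pics/top.png

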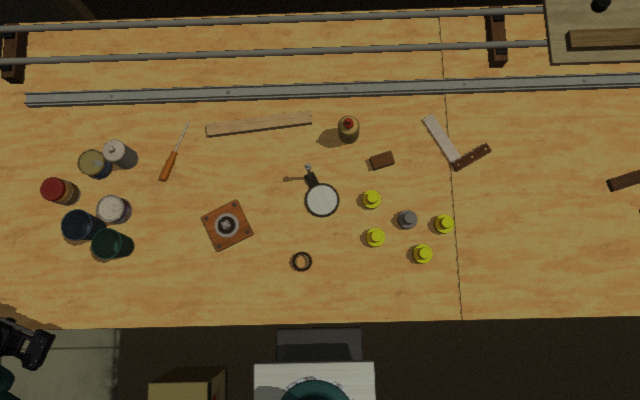

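View pics/side.png

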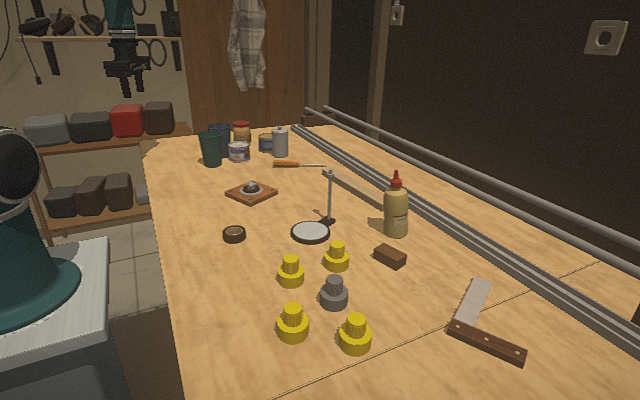

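The top view shows the grey cap at (407,219), with yellow look-alikes at (372,199), (375,237), (443,223) and (422,254). Only the grey one fits the description. The mirror is at (322,200), the post foot near (310,178), the jig at (227,225), the tape at (302,261), the offcut at (382,160) and the glue at (348,128).

```bash
cat >> h.py <<'E'
def ray(c,u,v,h):
    d=c['R'].T@np.linalg.solve(c['K'],[u,v,1.]);o=-c['R'].T@c['t'];return o+d*(h-o[2])/d[2]
def blob(m,u0,v0,r):
    w=np.zeros(m.shape,np.uint8);cv2.circle(w,(u0,v0),r,1,-1);v,u=np.nonzero(m&(w>0));return u,v
E
python3 - <<'E'
from h import *
c=dict(np.load('top.npz'));P=cloud(c);Z=P[...,2]
hsv=cv2.cvtColor(c['img'],cv2.COLOR_RGB2HSV)
def show(n,m,u0,v0,r,h):
    u,v=blob(m,u0,v0,r)
    q=P[v,u]; print(n,len(u),'px',u.mean().round(1),v.mean().round(1),'ray',ray(c,u.mean(),v.mean(),h).round(4),'med',np.nanmedian(q,0).round(4),'ext',(np.nanmax(q,0)-np.nanmin(q,0)).round(3))
show('grip',Z>0.043,407,219,14,.054)
show('cap',Z>0.012,407,219,16,.026)
for a,b in((372,199),(375,237),(443,223),(422,254)): show('yel',Z>0.043,a,b,14,.054)
show('mirror',(hsv[...,1]<60)&(hsv[...,2]>90),322,201,17,.011)
show('jig',Z>0.01,227,225,32,.016)
show('stud',Z>0.034,227,225,12,.042)
u,v=blob(hsv[...,2]<60,227,225,14);print('seal dark',len(u),u.mean(),v.mean(),ray(c,u.mean(),v.mean(),.025))
show('post',Z>0.05,305,175,24,.13)
show('collar',Z>0.115,305,175,24,.13)
show('glue',Z>0.1,348,128,20,.166)
show('tape',Z>0.01,302,261,14,.019)
show('offcut',Z>0.015,382,160,18,.026)
big=np.hstack([cv2.resize(c['img'][185:255,372-12:450+10],None,fx=4,fy=4),cv2.resize(c['img'][155:225,285:360],None,fx=4,fy=4)])
big=cv2.convertScaleAbs(big,alpha=1.5)
cv2.imwrite('pics/crop1.png',big[:,:,::-1])
s=dict(np.load('side.npz'));Q=cloud(s)
for n,a,b,r in(('post',330,190,22),('cap',334,290,24)):
    u,v=blob(Q[...,2]>(.1 if n=='post' else .03),a,b,r);print(n,np.nanmedian(Q[v,u],0),len(u))
E
```

```text
grip 109 px 408.8 217.5 ray [ 0.5228 -0.2629  0.054 ] med [ 0.5233 -0.2632  0.0533] ext [0.029 0.032 0.017]
cap 294 px 407.2 218.9 ray [ 0.5227 -0.2632  0.026 ] med [ 0.521  -0.2607  0.0287] ext [0.05  0.052 0.047]
yel 106 px 372.0 197.2 ray [ 0.5806 -0.1679  0.054 ] med [ 0.5809 -0.168   0.0535] ext [0.029 0.027 0.018]
yel 103 px 376.2 235.9 ray [ 0.4763 -0.1742  0.054 ] med [ 0.4759 -0.174   0.0539] ext [0.027 0.03  0.018]
yel 111 px 446.4 222.1 ray [ 0.5079 -0.3613  0.054 ] med [ 0.5082 -0.3616  0.0532] ext [0.03  0.029 0.016]
yel 110 px 424.3 252.8 ray [ 0.4286 -0.298   0.054 ] med [ 0.4284 -0.2978  0.0538] ext [0.029 0.031 0.016]
mirror 707 px 321.6 199.5 ray [ 0.5853 -0.0319  0.011 ] med [ 0.585  -0.032   0.0114] ext [0.083 0.081 0.017]
jig 1565 px 227.0 225.3 ray [0.5197 0.2309 0.016 ] med [0.519  0.2296 0.0179] ext [0.141 0.141 0.038]
stud 62 px 225.2 223.9 ray [0.5205 0.2305 0.042 ] med [0.5204 0.2307 0.0397] ext [0.027 0.025 0.014]
seal dark 165 226.12727272727273 225.0969696969697 [0.51925159 0.23138888 0.025     ]
post 55 px 308.0 167.7 ray [ 6.488e-01 -2.000e-04  1.300e-01] med [ 6.496e-01 -5.000e-04  1.340e-01] ext [0.017 0.015 0.097]
collar 40 px 307.7 166.0 ray [6.531e-01 5.000e-04 1.300e-01] med [ 6.513e-01 -4.000e-04  1.359e-01] ext [0.017 0.015 0.019]
glue 341 px 348.4 125.5 ray [ 0.7461 -0.1057  0.166 ] med [ 0.7593 -0.1072  0.1141] ext [0.056 0.056 0.067]
tape 179 px 301.9 261.0 ray [0.4167 0.0258 0.019 ] med [0.4171 0.0251 0.0186] ext [0.049 0.052 0.015]
offcut 299 px 382.0 159.6 ray [ 0.6908 -0.2029  0.026 ] med [ 0.6912 -0.2031  0.0261] ext [0.049 0.067 0.019]
post [ 0.64923538 -0.00402851  0.12858514] 79
cap [ 0.51743511 -0.27331986  0.04973683] 320
```

View pics/crop1.png

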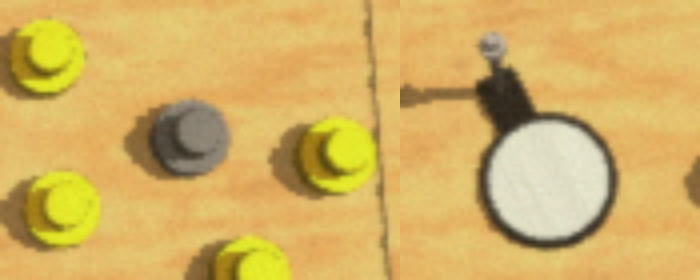

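The crop confirms a single grey cap, at crop (190,137), among yellow ones. It sits at (0.523,-0.263). The mirror is at (0.585,-0.032), the post at (0.650,0) and the stud at (0.520,0.231). No turn is needed: the current yaw, with the gripper partly open, clears the yellow caps.

Emit:
jog_arm(deltas=[{"travel": [-0.4,-0.5,0],"rotation": [0,0,0],"gripper": 0.4},{"travel": [-0.8,-0.97,0],"rotation": [0,0,0],"gripper": 0.4},{"travel": [-0.8,-0.97,0],"rotation": [0,0,0],"gripper": 0.4},{"travel": [-0.8,-0.97,0],"rotation": [0,0,0],"gripper": 0.4},{"travel": [-0.8,-0.97,0],"rotation": [0,0,0],"gripper": 0.4},{"travel": [-0.8,-0.97,0],"rotation": [0,0,0],"gripper": 0.4},{"travel": [-0.8,-0.97,0],"rotation": [0,0,0],"gripper": 0.4},{"travel": [-0.8,-0.97,0],"rotation": [0,0,0],"gripper": 0.4}], grip_force=30)

```text
clock: 0.9
eef_pos: [0.3192, 0.4368, 0.2384]
tool_rot: [0.0, 0.202, 0.979, -0.0]
contact_force: [0.2, 0.2, 0.0]
width: 0.7
gripper_force: 0.0
```

Emit:
jog_arm(deltas=[{"travel": [-0.8,-0.97,0],"rotation": [0,0,0],"gripper": 0.4},{"travel": [-0.8,-0.97,0],"rotation": [0,0,0],"gripper": 0.4},{"travel": [-0.8,-0.97,0],"rotation": [0,0,0],"gripper": 0.4},{"travel": [-0.8,-0.97,0],"rotation": [0,0,0],"gripper": 0.4},{"travel": [-0.8,-0.97,0],"rotation": [0,0,0],"gripper": 0.4},{"travel": [-0.8,-0.97,0],"rotation": [0,0,0],"gripper": 0.4},{"travel": [-0.8,-0.97,0],"rotation": [0,0,0],"gripper": 0.4},{"travel": [-0.8,-0.97,0],"rotation": [0,0,0],"gripper": 0.4}])

```text
clock: 1.7
eef_pos: [0.3751, 0.2439, 0.2384]
tool_rot: [-0.0, 0.202, 0.979, -0.0]
contact_force: [0.6, -0.6, -1.0]
width: 0.704
gripper_force: 0.0
```

Emit:
jog_arm(deltas=[{"travel": [-0.8,-0.97,0],"rotation": [0,0,0],"gripper": 0.4},{"travel": [-0.8,-0.97,0],"rotation": [0,0,0],"gripper": 0.4},{"travel": [-0.8,-0.97,0],"rotation": [0,0,0],"gripper": 0.4},{"travel": [-0.8,-0.97,0],"rotation": [0,0,0],"gripper": 0.4},{"travel": [-0.8,-0.97,0],"rotation": [0,0,0],"gripper": 0.4},{"travel": [-0.8,-0.97,0],"rotation": [0,0,0],"gripper": 0.4},{"travel": [-0.8,-0.97,0],"rotation": [0,0,0],"gripper": 0.4},{"travel": [-0.8,-0.97,0],"rotation": [0,0,0],"gripper": 0.4}])

```text
clock: 2.5
eef_pos: [0.4312, 0.0511, 0.2384]
tool_rot: [-0.0, 0.202, 0.979, -0.0]
contact_force: [-0.1, 0.6, -0.4]
width: 0.702
gripper_force: 0.0
```

Emit:
jog_arm(deltas=[{"travel": [-0.8,-0.97,0],"rotation": [0,0,0],"gripper": 0.4},{"travel": [-0.8,-0.97,0],"rotation": [0,0,0],"gripper": 0.4},{"travel": [-0.8,-0.97,0],"rotation": [0,0,0],"gripper": 0.4},{"travel": [-0.8,-0.97,0],"rotation": [0,0,0],"gripper": 0.4},{"travel": [-0.8,-0.97,0],"rotation": [0,0,0],"gripper": 0.4},{"travel": [-0.8,-0.97,0],"rotation": [0,0,0],"gripper": 0.4},{"travel": [-0.8,-0.97,0],"rotation": [0,0,0],"gripper": 0.4},{"travel": [-0.8,-0.97,0],"rotation": [0,0,0],"gripper": 0.4}])

```text
clock: 3.3
eef_pos: [0.4873, -0.1418, 0.2384]
tool_rot: [-0.0, 0.202, 0.979, -0.0]
contact_force: [-0.3, 0.3, 0.4]
width: 0.701
gripper_force: 0.0
```

Emit:
jog_arm(deltas=[{"travel": [-0.75,-0.9,0.4],"rotation": [0,0,0],"gripper": 0.4},{"travel": [-0.75,-0.9,0.4],"rotation": [0,0,0],"gripper": 0.4},{"travel": [-0.75,-0.9,0.4],"rotation": [0,0,0],"gripper": 0.4},{"travel": [-0.75,-0.9,0.4],"rotation": [0,0,0],"gripper": 0.4},{"travel": [-0.7,-0.85,0.4],"rotation": [0,0,0],"gripper": 0.4},{"travel": [-0.34,-0.41,0],"rotation": [0,0,0],"gripper": 0.4},{"travel": [0,0,0],"rotation": [0,0,0],"gripper": 0.4},{"travel": [0,0,0],"rotation": [0,0,0],"gripper": 0.4}])

```text
clock: 4.1
eef_pos: [0.5237, -0.2614, 0.199]
tool_rot: [-0.0, 0.202, 0.979, 0.0]
contact_force: [0.5, 0.4, 0.5]
width: 0.699
gripper_force: 0.0
```

```bash
cat >> h.py <<'E'
from scipy.spatial.transform import Rotation as Ro
def wrist():
    s=telemetry.get_obs();c=cams.camera('wrist');q=s['tool_rot'];A=Ro.from_quat([*q[1:],q[0]]).as_matrix()
    T=np.eye(4);T[:3,:3]=A;T[:3,3]=s['eef_pos'];W=T@c['T_tool_cam']
    c['R']=W[:3,:3].T;c['t']=-W[:3,:3].T@W[:3,3];return s,c,A
E
python3 - <<'E'
from h import *
s,c,A=wrist();save('w1',c);np.savez('w1',**c)
P=cloud(c);print(s['eef_pos'],s['joint_positions'].round(2),A.round(3))
sat=cv2.cvtColor(c['img'],cv2.COLOR_RGB2HSV)[...,1]
m=(np.hypot(P[...,0]-.523,P[...,1]+.263)<.04)&(sat<110)
for lo,hi in((.045,.062),(.02,.033)):
    k=m&(P[...,2]>lo)&(P[...,2]<hi);v,u=np.nonzero(k)
    (x,y),r=cv2.minEnclosingCircle(P[v,u,:2].astype(np.float32)); print(len(u),np.median(P[v,u],0).round(4),'circle',x,y,r)
E
```

```text
[ 0.52367403 -0.26139448  0.19902297] [-0.51  0.12  1.84  0.    1.17 -1.67] [[-0.919  0.395 -0.   ]
 [ 0.395  0.919  0.   ]
 [ 0.     0.    -1.   ]]
716 [ 0.5202 -0.2648  0.0542] circle 0.5214531421661377 -0.26538920402526855 0.015691857784986496
933 [ 0.5119 -0.2603  0.0262] circle 0.5214971899986267 -0.2653862237930298 0.02607184462249279
```

View pics/w1.png

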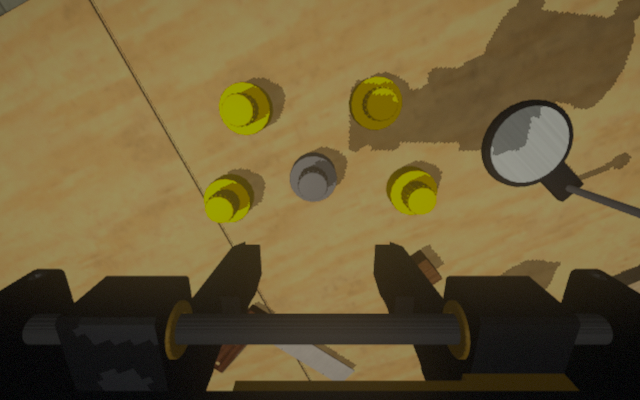

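The wrist view shows the grey cap at (313,178) between the four yellow ones, with both fingers' paths clear. I'll descend with a small correction.

Emit:
jog_arm(deltas=[{"travel": [0.02,-0.17,1],"rotation": [0,0,0],"gripper": 0.4},{"travel": [0,0,1],"rotation": [0,0,0],"gripper": 0.4},{"travel": [0,0,1],"rotation": [0,0,0],"gripper": 0.4},{"travel": [0,0,1],"rotation": [0,0,0],"gripper": 0.4},{"travel": [0,0,1],"rotation": [0,0,0],"gripper": 0.4},{"travel": [0,0,1],"rotation": [0,0,0],"gripper": 0.4},{"travel": [0,0,1],"rotation": [0,0,0],"gripper": 0.4},{"travel": [0,0,0.7],"rotation": [0,0,0],"gripper": 0.4}])

```text
clock: 4.95
eef_pos: [0.5219, -0.2635, 0.044]
tool_rot: [-0.0, 0.201, 0.98, 0.0]
contact_force: [-0.0, 0.6, 1.0]
width: 0.7
gripper_force: 0.0
```

Emit:
jog_arm(deltas=[{"travel": [0,0,0.4],"rotation": [0,0,0],"gripper": 0.4},{"travel": [0,0,0.35],"rotation": [0,0,0],"gripper": 0.4},{"travel": [0,0,0],"rotation": [0,0,0],"gripper": 0.4}])

```text
clock: 5.25
eef_pos: [0.5221, -0.2644, 0.0293]
tool_rot: [-0.0, 0.201, 0.98, 0.0]
contact_force: [0.0, 0.1, -0.1]
width: 0.703
gripper_force: 0.0
```

Emit:
jog_arm(deltas=[{"travel": [0,0,0],"rotation": [0,0,0],"gripper": -1},{"travel": [0,0,0],"rotation": [0,0,0],"gripper": -1},{"travel": [0,0,0],"rotation": [0,0,0],"gripper": -1},{"travel": [0,0,0],"rotation": [0,0,0],"gripper": -1},{"travel": [0,0,0],"rotation": [0,0,0],"gripper": -1},{"travel": [0,0,0],"rotation": [0,0,0],"gripper": -1},{"travel": [0,0,0],"rotation": [0,0,0],"gripper": -1}], grip_force=40)

```text
clock: 5.95
eef_pos: [0.5226, -0.2649, 0.0302]
tool_rot: [0.0, 0.202, 0.979, -0.0]
contact_force: [-0.8, -0.2, 2.6]
width: 0.325
gripper_force: 40.0
```

Emit:
jog_arm(deltas=[{"travel": [0,0,-0.3],"rotation": [0,0,0],"gripper": -1},{"travel": [0,0,-0.8],"rotation": [0,0,0],"gripper": -1},{"travel": [0,0,-1],"rotation": [0,0,0],"gripper": -1},{"travel": [0,0,-1],"rotation": [0,0,0],"gripper": -1},{"travel": [0,0,-1],"rotation": [0,0,0],"gripper": -1},{"travel": [0,0,-0.8],"rotation": [0,0,0],"gripper": -1},{"travel": [0,0,-0.25],"rotation": [0,0,0],"gripper": -1},{"travel": [0.06,0.4,0],"rotation": [0,0,0],"gripper": -1}])

```text
clock: 6.75
eef_pos: [0.525, -0.2576, 0.1341]
tool_rot: [0.001, 0.202, 0.979, -0.0]
contact_force: [0.1, 0.5, -0.8]
width: 0.328
gripper_force: 40.0
```

Emit:
jog_arm(deltas=[{"travel": [0.13,0.85,0],"rotation": [0,0,0],"gripper": -1},{"travel": [0.13,0.85,0],"rotation": [0,0,0],"gripper": -1},{"travel": [0.13,0.85,0],"rotation": [0,0,0],"gripper": -1},{"travel": [0.13,0.85,0],"rotation": [0,0,0],"gripper": -1},{"travel": [0.13,0.85,0],"rotation": [0,0,0],"gripper": -1},{"travel": [0.13,0.85,0],"rotation": [0,0,0],"gripper": -1},{"travel": [0.13,0.85,0],"rotation": [0,0,0],"gripper": -1},{"travel": [0.13,0.85,0],"rotation": [0,0,0],"gripper": -1}])

```text
clock: 7.55
eef_pos: [0.5593, -0.1221, 0.1327]
tool_rot: [0.0, 0.201, 0.98, -0.0]
contact_force: [0.3, -0.3, -1.3]
width: 0.331
gripper_force: 40.0
```

Emit:
jog_arm(deltas=[{"travel": [0.13,0.85,0],"rotation": [0,0,0],"gripper": -1},{"travel": [0.13,0.85,0],"rotation": [0,0,0],"gripper": -1},{"travel": [0.13,0.85,0],"rotation": [0,0,0],"gripper": -1},{"travel": [0.13,0.85,0],"rotation": [0,0,0],"gripper": -1},{"travel": [0.13,0.85,0],"rotation": [0,0,0],"gripper": -1},{"travel": [0.06,0.45,0],"rotation": [0,0,0],"gripper": -1},{"travel": [0,0,0],"rotation": [0,0,0],"gripper": -1},{"travel": [0,0,0],"rotation": [0,0,0],"gripper": -1}])

```text
clock: 8.35
eef_pos: [0.583, -0.0317, 0.1326]
tool_rot: [-0.0, 0.201, 0.98, -0.0]
contact_force: [-0.1, -0.3, -1.2]
width: 0.331
gripper_force: 40.0
```

Run:
```python
from h import *
s=telemetry.get_obs();print(s['eef_pos'],s['contact_force'],s['width'])
c=cams.camera('side');cv2.imwrite('pics/s2.png',cv2.resize(c['img'][90:290,200:460],None,fx=3,fy=3)[:,:,::-1])
P=cloud(c);e=s['eef_pos']
sat=cv2.cvtColor(c['img'],cv2.COLOR_RGB2HSV)[...,1]
m=(np.hypot(P[...,0]-e[0],P[...,1]-e[1])<.032)&(P[...,2]>.06)&(P[...,2]<e[2]-.005)
q=P[m];print(len(q),q.min(0),q.max(0))
v,u=np.nonzero(m);b=v>=v.max()-3;print(u.min(),u.max(),v.min(),v.max(),'bottom z',np.percentile(P[m][:,2],[1,5,99]))
```

```text
[ 0.58299968 -0.03173559  0.13264366] [-0.05958295 -0.3330598  -1.23707146] 0.33083081398140657
247 [ 0.55630276 -0.06029662  0.10244532] [ 0.60549436 -0.01025779  0.1276282 ]
298 320 182 199 bottom z [0.10332881 0.10414742 0.12756203]
```

View pics/s2.png

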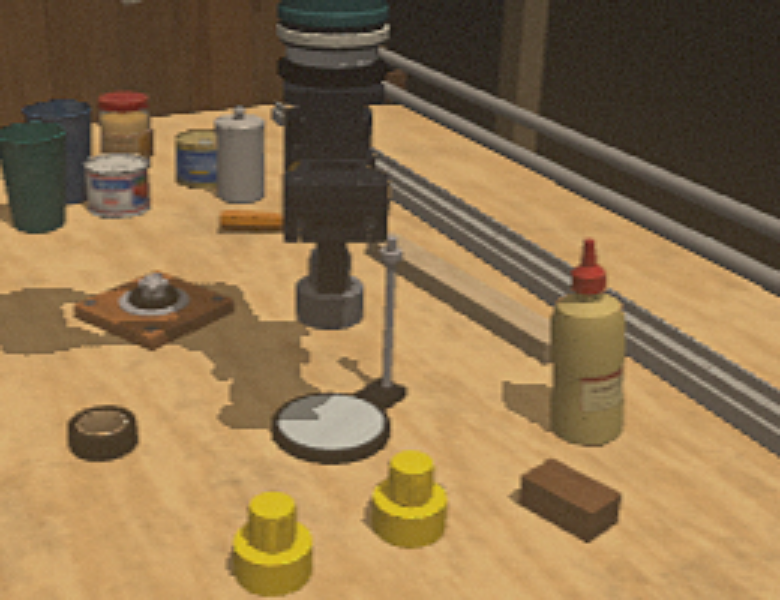

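The view shows the cap upright over the mirror, at crop (330,300), and level with the collar at (392,255). I'll hold it there, then travel to the jig.

Emit:
jog_arm(deltas=[{"travel": [0,0,0],"rotation": [0,0,0],"gripper": -1},{"travel": [0,0,0],"rotation": [0,0,0],"gripper": -1},{"travel": [0,0,0],"rotation": [0,0,0],"gripper": -1},{"travel": [0,0,0],"rotation": [0,0,0],"gripper": -1},{"travel": [0,0,0],"rotation": [0,0,0],"gripper": -1},{"travel": [0,0,0],"rotation": [0,0,0],"gripper": -1},{"travel": [0,0,0],"rotation": [0,0,0],"gripper": -1},{"travel": [0,0,0],"rotation": [0,0,0],"gripper": -1}])

```text
clock: 9.2
eef_pos: [0.583, -0.0317, 0.1327]
tool_rot: [-0.0, 0.201, 0.979, -0.0]
contact_force: [0.1, 0.3, -0.8]
width: 0.33
gripper_force: 40.0
```

Emit:
jog_arm(deltas=[{"travel": [0,0,0],"rotation": [0,0,0],"gripper": -1},{"travel": [0,0,0],"rotation": [0,0,0],"gripper": -1},{"travel": [0,0,0],"rotation": [0,0,0],"gripper": -1},{"travel": [0,0,0],"rotation": [0,0,0],"gripper": -1},{"travel": [0.3,0.4,0],"rotation": [0,0,0],"gripper": -1},{"travel": [0.6,0.8,0],"rotation": [0,0,0],"gripper": -1},{"travel": [0.6,0.8,0],"rotation": [0,0,0],"gripper": -1},{"travel": [0.6,0.8,0],"rotation": [0,0,0],"gripper": -1}])

```text
clock: 10.0
eef_pos: [0.5661, 0.0375, 0.1327]
tool_rot: [-0.0, 0.202, 0.979, 0.0]
contact_force: [1.1, -0.2, -0.5]
width: 0.327
gripper_force: 40.0
```

Emit:
jog_arm(deltas=[{"travel": [0.6,0.8,0],"rotation": [0,0,0],"gripper": -1},{"travel": [0.6,0.8,0],"rotation": [0,0,0],"gripper": -1},{"travel": [0.6,0.8,0],"rotation": [0,0,0],"gripper": -1},{"travel": [0.6,0.8,0],"rotation": [0,0,0],"gripper": -1},{"travel": [0.6,0.8,0],"rotation": [0,0,0],"gripper": -1},{"travel": [0.3,0.4,0],"rotation": [0,0,0],"gripper": -1},{"travel": [0,0,0],"rotation": [0,0,0],"gripper": -1},{"travel": [0,0,0],"rotation": [0,0,0],"gripper": -1}])

```text
clock: 10.8
eef_pos: [0.5406, 0.1431, 0.1327]
tool_rot: [0.0, 0.201, 0.98, -0.0]
contact_force: [-0.8, 0.0, -0.6]
width: 0.33
gripper_force: 40.0
```

Run:
```python
from h import *
s,c,A=wrist();save('w2',c);np.savez('w2',e=s['eef_pos'],A=A,**c)
print(s['eef_pos'],s['contact_force'],s['joint_positions'].round(2))
```

```text
[0.54061698 0.14312869 0.13273238] [-0.76783758  0.04267838 -0.62185142] [ 0.21  0.14  1.96 -0.    1.04 -0.95]
```

View pics/w2.png

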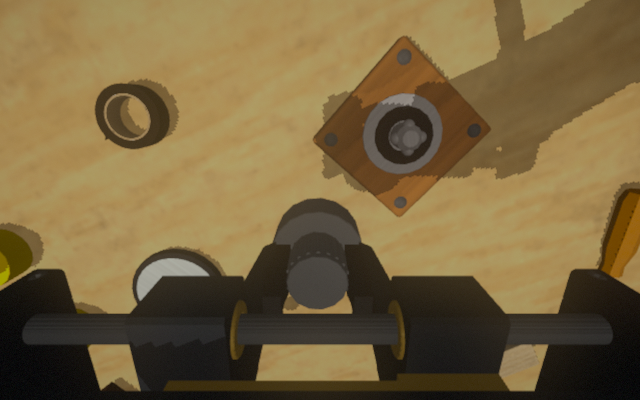

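The wrist view shows the stud at about (408,137) inside the black seal, the four block screws at (404,57), (331,139), (400,203) and (474,131), and the held cap's grip top at (318,270). I'll measure the stud and the cap in the same view.

```bash
cat > meas.py <<'E'
from h import *
def circ(q):
    h=cv2.convexHull(q.astype(np.float32))[:,0]; A=np.c_[2*h,np.ones(len(h))];x=np.linalg.lstsq(A,(h**2).sum(1),rcond=None)[0]
    return x[:2].round(4),np.sqrt(x[2]+x[0]**2+x[1]**2).round(4)
def meas(c,e,j=(.520,.231)):
    P=cloud(c);Z=P[...,2];d=np.hypot(P[...,0]-j[0],P[...,1]-j[1])
    near=d<.04
    k=near&(Z>.0385)&(Z<.046);print('stud tip',k.sum(),circ(P[k][:,:2]),np.median(Z[k]))
    g=cv2.cvtColor(c['img'],cv2.COLOR_RGB2GRAY);k=(d<.03)&(Z>.021)&(Z<.03);print('seal',k.sum(),circ(P[k][:,:2]),np.median(Z[k]))
    k=(d<.085)&(Z>.012)&(Z<.045)
    v,u=np.nonzero(k);(x,y),_,a=cv2.minAreaRect(P[v,u,:2].astype(np.float32));print('block',x,y,_)
    b=np.hypot(P[...,0]-e[0],P[...,1]-e[1])
    for n,lo,hi,r in(('shoulder',-.009,.001,.03),('griptop',.018,.03,.019)):
        k=(b<r)&(Z>e[2]+lo)&(Z<e[2]+hi);print(n,k.sum(),circ(P[k][:,:2]),np.median(Z[k]) )
E
python3 - <<'E'
from meas import *
c=dict(np.load('w2.npz'));meas(c,c['e'])
s=[ray(c,u,v,.016)[:2] for u,v in((404,57),(331,139),(400,203),(474,131))];print('screws',np.mean(s,0),np.ptp(s,0))
print('stud px',ray(c,408,137,.042),'TCP',c['e'])
E
```

```text
stud tip 543 (array([0.519 , 0.2298]), np.float64(0.0117)) 0.04118714795195565
seal 1726 (array([0.5192, 0.2303]), np.float64(0.0236)) 0.02508440463968689
block 0.5190813541412354 0.23053884506225586 (0.10952626168727875, 0.1103317141532898)
shoulder 2145 (array([0.5354, 0.1455]), np.float64(0.022)) 0.12887588870638203
griptop 3400 (array([0.5393, 0.1436]), np.float64(0.017)) 0.1567061185773723
screws [0.52024017 0.23031531] [0.11524962 0.11438136]
stud px [0.51779411 0.228739   0.042     ] TCP [0.54061698 0.14312869 0.13273238]
```

Run:
```python
from meas import *
c=dict(np.load('w2.npz'));e=c['e'];A=c['A'];P=cloud(c);b=np.hypot(P[...,0]-e[0],P[...,1]-e[1])
for a in(.0225,.0235):
    k=(b<.018)&(P[...,2]>e[2]+a)&(P[...,2]<e[2]+.027)
    n,l,st,ce=cv2.connectedComponentsWithStats(k.astype(np.uint8));i=1+st[1:,4].argmax();x=circ(P[l==i][:,:2]);print(x,P[l==i].mean(0),'tool offset',(A.T@(np.r_[x[0],e[2]]-e)).round(4))
v,u=np.nonzero(l==i);ce=np.r_[u.mean(),v.mean()];w=ray(c,*ce,e[2]+.024);print(ce,'ray',w,'tool off',A.T@(w-e))
g=w[:2];jig=np.array([.5192,.2302]);d=np.r_[jig-g,0];print('cap->jig tool',(A.T@d/.02).round(3),' tcp->jig(top+wrist mean)',(A.T@np.r_[.5198-e[0],.2304-e[1],0]/.02).round(3))
```

```text
(array([0.5404, 0.1445]), np.float64(0.0155)) [0.53928482 0.1439763  0.15682638] tool offset [ 0.0007  0.0012 -0.    ]
(array([0.5397, 0.1433]), np.float64(0.0144)) [0.53931235 0.14351927 0.15696887] tool offset [ 0.0009 -0.0002 -0.    ]
[317.46605923 282.10113895] ray [0.53935329 0.14350009 0.15673238] tool off [ 0.00130138 -0.00016478 -0.02400029]
cap->jig tool [ 2.635e+00  3.587e+00 -2.000e-03]  tcp->jig(top+wrist mean) [ 2.676e+00  3.600e+00 -2.000e-03]
```

Emit:
jog_arm(deltas=[{"travel": [0.4,0.55,0],"rotation": [0,0,0],"gripper": -1},{"travel": [0.65,0.88,0],"rotation": [0,0,0],"gripper": -1},{"travel": [0.65,0.88,0],"rotation": [0,0,0],"gripper": -1},{"travel": [0.65,0.88,0.5],"rotation": [0,0,0],"gripper": -1},{"travel": [0.3,0.4,0.8],"rotation": [0,0,0],"gripper": -1},{"travel": [0,0,0.8],"rotation": [0,0,0],"gripper": -1},{"travel": [0,0,0.5],"rotation": [0,0,0],"gripper": -1},{"travel": [0,0,0],"rotation": [0,0,0],"gripper": -1}])

```text
clock: 11.65
eef_pos: [0.5185, 0.2291, 0.0781]
tool_rot: [-0.002, 0.202, 0.979, -0.001]
contact_force: [-0.1, 0.2, -1.7]
width: 0.332
gripper_force: 40.0
```

Run:
```python
from meas import *
s,c,A=wrist();save('w3',c);np.savez('w3',e=s['eef_pos'],A=A,**c);e=s['eef_pos']
print(e,s['contact_force']);meas(c,e)
print('left tool',(A.T@np.r_[.5195-e[0],.2303-e[1],0]/.02).round(3))
s=cams.camera('side');cv2.imwrite('pics/s3.png',cv2.resize(s['img'][130:230,190:320],None,fx=5,fy=5)[:,:,::-1])
```

```text
[0.51849206 0.2290903  0.07810829] [-0.05168236  0.23167407 -1.71090605]Traceback (most recent call last):
  File "<stdin>", line 3, in <module>
  File "meas.py", line 8, in meas
    k=near&(Z>.0385)&(Z<.046);print('stud tip',k.sum(),circ(P[k][:,:2]),np.median(Z[k]))
                                                       ~~~~^^^^^^^^^^^^
  File "meas.py", line 3, in circ
    h=cv2.convexHull(q.astype(np.float32))[:,0]; A=np.c_[2*h,np.ones(len(h))];x=np.linalg.lstsq(A,(h**2).sum(1),rcond=None)[0]
      ~~~~~~~~~~~~~~~~~~~~~~~~~~~~~~~~~~~~^^^^^
TypeError: 'NoneType' object is not subscriptable
```

View pics/w3.png

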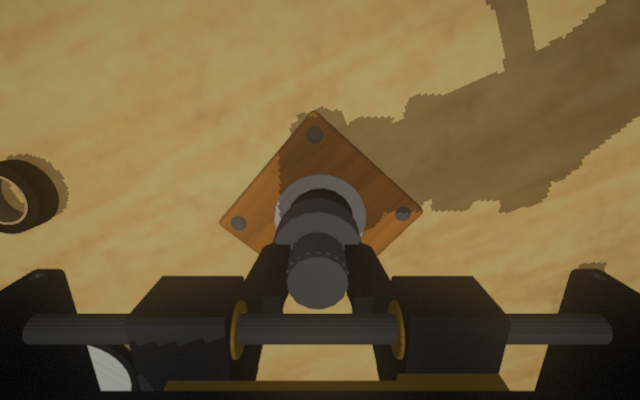

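The wrist view shows the cap above the stud, with visible block screws at (315,134), (403,213) and (238,223). The block centre is the midpoint of the left and right screws.

Run:
```python
from meas import *
c=dict(np.load('w3.npz')) if __import__('os').path.exists('w3.npz') else None
e=c['e'];A=c['A'];P=cloud(c);b=np.hypot(P[...,0]-e[0],P[...,1]-e[1])
a=ray(c,403,213,.016);d=ray(c,238,223,.016);t=ray(c,315,134,.016);print('jig from screws',(a+d)/2,np.linalg.norm(a-d),np.linalg.norm(t-(a+d)/2))
k=(b<.018)&(P[...,2]>e[2]+.0225)&(P[...,2]<e[2]+.027)
n,l,st,ce=cv2.connectedComponentsWithStats(k.astype(np.uint8));i=1+st[1:,4].argmax();w=ray(c,*ce[i],e[2]+.024);print('grip',ce[i],w)
j=(a+d)/2;dd=np.r_[(j-w)[:2],0];print('cap->jig tool units',(A.T@dd/.02).round(3))
o=telemetry.get_obs();e=o['eef_pos'];print(e,o['contact_force'],'top+wrist',(A.T@np.r_[.5197-e[0],.2304-e[1],0]/.02).round(3))
```

```text
jig from screws [0.51986933 0.230121   0.016     ] 0.12247550568055746 0.061271035183150864
grip [316.42419716 281.38461538] [0.51678945 0.22920085 0.10210829]
cap->jig tool units [-0.123  0.103 -0.001]
[0.51941676 0.22935904 0.07929867] [ 0.00904833 -0.28257313 -0.93326925] top+wrist [ 0.008  0.053 -0.   ]
```

Emit:
jog_arm(deltas=[{"travel": [-0.03,0.06,0.1],"rotation": [0,0,0],"gripper": -1},{"travel": [0,0,0.1],"rotation": [0,0,0],"gripper": -1},{"travel": [0,0,0.1],"rotation": [0,0,0],"gripper": -1},{"travel": [0,0,0.1],"rotation": [0,0,0],"gripper": -1},{"travel": [0,0,0.08],"rotation": [0,0,0],"gripper": -1},{"travel": [0,0,0.05],"rotation": [0,0,0],"gripper": -1},{"travel": [0,0,0],"rotation": [0,0,0],"gripper": -1}], grip_force=50)

```text
clock: 12.4
eef_pos: [0.5212, 0.2309, 0.0699]
tool_rot: [-0.0, 0.202, 0.979, -0.0]
contact_force: [0.4, -0.2, -0.5]
width: 0.326
gripper_force: 50.0
```

Emit:
jog_arm(deltas=[{"travel": [0,0,0.08],"rotation": [0,0,0],"gripper": -1},{"travel": [0,0,0.08],"rotation": [0,0,0],"gripper": -1},{"travel": [0,0,0.08],"rotation": [0,0,0],"gripper": -1}])

```text
clock: 12.7
eef_pos: [0.5213, 0.2307, 0.0661]
tool_rot: [-0.0, 0.201, 0.98, -0.0]
contact_force: [-4.1, -2.3, 9.6]
width: 0.325
gripper_force: 50.0
```

Emit:
jog_arm(deltas=[{"travel": [0.04,-0.05,0],"rotation": [0,0,0],"gripper": -1},{"travel": [0,0,0.08],"rotation": [0,0,0],"gripper": -1},{"travel": [0,0,0.08],"rotation": [0,0,0],"gripper": -1}])

```text
clock: 13.0
eef_pos: [0.5215, 0.2307, 0.0647]
tool_rot: [0.001, 0.201, 0.98, 0.0]
contact_force: [-4.3, -2.3, 13.6]
width: 0.325
gripper_force: 50.0
```

Emit:
jog_arm(deltas=[{"travel": [0,0,0],"rotation": [0,0,0],"gripper": -1},{"travel": [0,0,0],"rotation": [0,0,0],"gripper": -1}])

```text
clock: 13.2
eef_pos: [0.5212, 0.2307, 0.0641]
tool_rot: [0.001, 0.201, 0.979, 0.0]
contact_force: [-2.6, -2.2, 8.9]
width: 0.33
gripper_force: 50.0
```

Run:
```python
from h import *
for _ in range(3):
    s=telemetry.get_obs();c=cams.camera('side');print(s['eef_pos'].round(4),s['contact_force'].round(1),s['wrist_torque'].round(2))
cv2.imwrite('pics/s4.png',cv2.resize(c['img'][130:230,190:320],None,fx=5,fy=5)[:,:,::-1])
q=s['tool_rot'];A=Ro.from_quat([*q[1:],q[0]]).as_matrix();print(A.round(3)[:,2],'unit tool dir of force',A.T@s['contact_force'])
```

```text
[0.5212 0.2307 0.0641] [-2.6 -2.2  8.9] [-0.32  0.52  0.02]
[0.5212 0.2307 0.0641] [-2.3 -1.5  9.3] [-0.17  0.47  0.03]
[0.5212 0.2306 0.064 ] [-2.1 -0.9  8.5] [-0.31  0.39  0.03]
[ 0.002  0.001 -1.   ] unit tool dir of force [ 1.51898787 -1.67952443 -8.54331535]
```

View pics/s4.png

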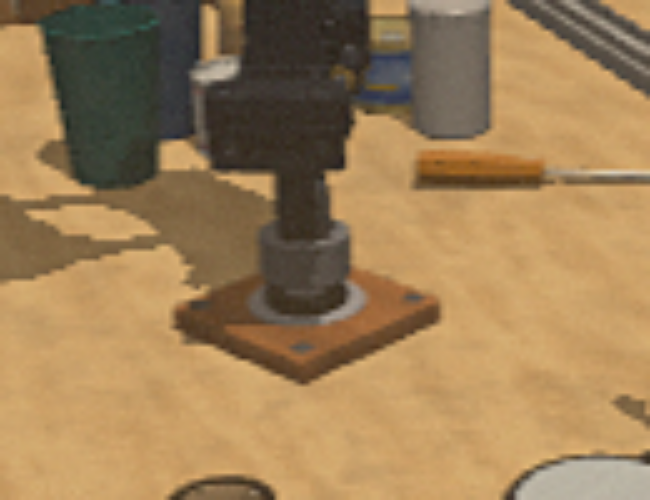

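The cap sits upright on the stud at crop (305,255), with the seal visible below it. Lateral load is small, so I'll keep pushing steadily.

Emit:
jog_arm(deltas=[{"travel": [0,0,0.07],"rotation": [0,0,0],"gripper": -1},{"travel": [0,0,0.07],"rotation": [0,0,0],"gripper": -1},{"travel": [0,0,0.07],"rotation": [0,0,0],"gripper": -1}])

```text
clock: 13.65
eef_pos: [0.5198, 0.2303, 0.0574]
tool_rot: [-0.0, 0.202, 0.979, -0.0]
contact_force: [1.2, 1.0, -7.1]
width: 0.331
gripper_force: 50.0
```

Emit:
jog_arm(deltas=[{"travel": [0,0,0.06],"rotation": [0,0,0],"gripper": -1},{"travel": [0,0,0.06],"rotation": [0,0,0],"gripper": -1},{"travel": [0,0,0.06],"rotation": [0,0,0],"gripper": -1},{"travel": [0,0,0.06],"rotation": [0,0,0],"gripper": -1},{"travel": [0,0,0],"rotation": [0,0,0],"gripper": -1}])

```text
clock: 14.15
eef_pos: [0.5202, 0.2304, 0.0535]
tool_rot: [-0.0, 0.202, 0.979, -0.0]
contact_force: [-2.4, -1.0, 3.8]
width: 0.326
gripper_force: 50.0
```

Emit:
jog_arm(deltas=[{"travel": [0,0,0.06],"rotation": [0,0,0],"gripper": -1},{"travel": [0,0,0.06],"rotation": [0,0,0],"gripper": -1},{"travel": [0,0,0.06],"rotation": [0,0,0],"gripper": -1},{"travel": [0,0,0],"rotation": [0,0,0],"gripper": -1},{"travel": [0,0,0],"rotation": [0,0,0],"gripper": -1},{"travel": [0,0,0],"rotation": [0,0,0],"gripper": -1}])

```text
clock: 14.75
eef_pos: [0.5205, 0.2305, 0.0511]
tool_rot: [0.0, 0.201, 0.98, 0.0]
contact_force: [-4.3, -1.7, 11.4]
width: 0.327
gripper_force: 50.0
```

Run:
```python
from h import *
for _ in range(3):
    s=telemetry.get_obs();c=cams.camera('side');print(s['clock'],s['eef_pos'].round(4),s['contact_force'].round(1))
```

```text
14.75 [0.5205 0.2305 0.0511] [-4.3 -1.7 11.4]
14.8 [0.5205 0.2305 0.0511] [-4.8 -1.9 11.2]
14.85 [0.5205 0.2304 0.051 ] [-4.7 -1.5 12.1]
```

```bash
python3 -c "
from station import job;print(job.job_done())"
```

```text
the job is handed in; nothing more can be done
None
```

I held the grey cap over the mirror for over a second, snapped it onto the stud, and handed the job in at about 15 s with the arm still pressing about 12 N (wrist reading) on the seal; no verdict came back.

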